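# Lock the shielded source store by feel

## Robot

A 6-joint arm with a two-finger parallel gripper is mounted at the origin on a cart in front of the work surface, level with it; the furniture and walls round the work are solid. World frame = base frame: x ahead of the robot, y to its left, z up, the work surface at z = 0. Lengths are in m, angles in rad, forces in N, time in s.
With the tool pointing down it reaches from about 0.15 to 0.775 m from the base axis. Payload 6.1 kg.
Tool frame: the origin (TCP) lies at the very end of the fingers, on their centre line; the grasp point (between the pads) lies 19 mm behind it (r.grip_point_offset is the distance from the TCP to the grasp point, in m); z points along the fingers, y is the line along which they close (so a half turn about z gives the same grasp; the last joint's range is limited). The gripper opens to 85 mm and grips with 20 to 120 N. Pads are 22 mm wide; open, the fingers measure 114 mm over their backs; the gripper's body (76 mm by 85 mm) begins 54 mm behind the grasp point. The pads swing forward as they close: fully open they stand 13 mm farther back than shut.
Start: joints at [1.274, 0.126, -0.04, 1.405, 0, 1.571], TCP at [0.154, 0.502, 0.231] pointing down, gripper open.
Joint ranges: [-2.72, 2.72], [-0.95, 1.95], [-1.27, 1.35], [-1.78, 2.02], [-1.46, 1.47], [-3.14, 3.14]. Speed limits (rad/s): [2.39, 2.39, 3.01, 3.14, 3.14, 3.14].

## Interface

Orientations are given as [roll, pitch, yaw] about the fixed x, y, z axes, in that order (R = Rz(yaw) Ry(pitch) Rx(roll)).
In Python, from rig import monitor, cams, job, r gives the robot as it stands. The module is installed in compiled form; this text tells all that it offers.
- The arm moves only by the tool carry_out, never from a script. Its arguments are lists of equal length, an entry for each row: "xyz": the shift along the tool's x, y, z in mm, a list of three; "turn": the turn, a rotation vector about the tool's x, y, z in degrees, a list of three; "grip": the closure, from 0 (fully open) to 1 (shut). In form: {"xyz": [[dx, dy, dz], ...], "turn": [[wx, wy, wz], ...], "grip": [grip, ...]}. A call has 1 to 8 rows; each row is the pose to reach, as a shift and turn from the pose commanded when the call began, along the tool's axes at that moment; what a row does not reach only later rows make up. A row lasts 1/12 s, in which the tool goes at most 41.7 mm and 7.16 degrees, less where a joint would pass 70% of its speed; a pose out of reach is approached as far as the arm can. A call with a gripper value outside its range is refused whole. The fingers move at their own pace and stop on an object; "grip_force" is the grip in N (left out, the last holds). Time passes only in rows, so rows that repeat a pose let the fingers close. It gives the time, the measured TCP pose, the force, the opening and the grip force at its end, in the units of the state.
- monitor.read_state(): the state, without advancing time (a new reading comes with each control period).
- cams.read_camera(name): name is "scene" or "top" or "wrist"; returns the picture (480x640x3 uint8, red, green, blue); there is no depth.
- cams.get_calibration(name): a dict with "fx", "fy", "cx", "cy" (pixels), "extrinsics" (4x4, takes a point from camera to world coordinates). Camera axes: x right, y down, z forward; pixel columns grow to the right and rows downward; lengths in m; the calibration is good to about 2 mm. A picture is of the moment at which its call begins: read the wrist's pose just before it. get_calibration takes no time and is no camera call; for the wrist camera it gives the pose at the moment of the call.
- job.job_done(): hands the job in; it is judged then, once.
The state is a dict: "time": time; "joint_pos": joint angles; "joint_vel": joint speeds; "joint_torque": joint torques, N m; "tool_pos": TCP position; "eef_rot": TCP orientation; "contact_force": force on the tool from outside, world axes, zero at the start; "torque": the same for the moment, N m; "grip_width": finger opening in m; "grip_force": force on a finger pad.
Only numpy, scipy, OpenCV 4.12 (cv2) and the standard library are available. Lean on these libraries where they do the work, as an engineer would, in place of code of your own. Each camera call takes 0.05 s, during which the arm holds its last target. There are 200 camera calls.

## Task

Lock the flat grey source store: take the red-handled lock pin from its white stand, put it upright through the brass bush of the sliding shutter until it rests lightly on the hidden sprung lock bar, then slide pin and shutter together along the slot, pressing gently, until you feel the pin drop into the bar's hole, and push it fully home so that its collar sits on the bush. Keep hold of the pin until it is home, never force it, then let go; leave the other things where they stand.

Things in the scene. Friction and masses are not known exactly. Their poses are not given: they have to be found in the camera images.
- source_store: flat grey steel box, 90 (x) x 216 (y) x 64 mm high, fixed; origin at the centre of its underside, z up. A slot in its lid runs along its y axis, over its middle, always covered by the black shutter. Under it lies the hidden lock bar. More than 20 N between pin and store would bend the bar
- bar_face (a point): mid-slot point at the height of the hidden lock bar's level top face at rest, 40 mm above the store's underside; axes as the store's. The bar is sprung: it sinks from about 1.5 N, then 0.8 N more per mm, to a hard stop at 6 mm. Its one through hole, 13 mm along the slot, 15 across, lies on the slot's middle line between y = -10 and +24 mm of this point, not visible; 25 mm free below
- shutter (a joint): place of the sliding shutter along the slot, in m: 0 at mid-slot, growing along the store's +y, stops at -0.028 and +0.028; friction under 1 N. It starts parked near its -0.028 end. It can be pushed along by the pin standing in its bush
- bush_top (a point): centre of the top of the brass bush, a block 30 x 30 mm that stands up through the slot and moves with the shutter; this point is 76 mm above the store's underside. Its upright round bore is 13 mm wide with a 2 mm chamfer and goes right through (18 mm); axes as the store's
- lock_pin: steel pin, red square handle, about 80 g, upright in its stand; origin at the centre of its lower tip, z up along it. Shank 10 mm across, 54 mm long, tip tapered to 6 mm over 3 mm; then a round collar 23 mm across from 54 to 59 mm; then the handle, 16 x 16 mm, faces along the pin's x and y, from 59 to 103 mm
- pin_collar (a point): centre of the underside of the pin's collar, 54 mm above its tip. When home it rests on the bush's top, and the tip is then 18 mm below the top face of the lock bar
- pin_grip (a point): the place to grip the red handle, on the pin's axis 86 mm above its tip
- pin_stand: white block 56 x 56 x 40 mm with an upright hole 11.5 mm wide and 30 mm deep in the middle that holds the pin, fixed; origin at the centre of its underside. The pin's tip stands 10 mm above the stand's underside
- lead_pot_1: dark grey lead pot, 45 mm across, 100 tall; a bystander, origin at the centre of its underside
- lead_pot_2: dark grey lead pot, 45 mm across, 98 tall; a bystander, origin at the centre of its underside
- vial_1: white-capped glass vial with a green band, 41 mm across, 75 tall; a bystander, origin at the centre of its underside
- beaker_1: glass beaker, 71 mm across, 86 tall; a bystander, origin at the centre of its underside
Not all that is in view belongs to the job. There is more than one size of the lock_pin; the job needs the larger.

How it is judged:
By the outcome, as a careful person would: the job done as asked, in the order asked, and still so for the second after the job is handed in, with the robot touching nothing.
It also fails if it takes over 48 s, if anything falls off the work surface, if the arm or the gripper's body presses on something with over 40 N, if the wrist force passes 120 N, or if a joint passes its speed limit or range.

## Working session

There is one attempt and no reset: what is moved stays moved. The work goes in short steps, Python scripts to look and compute and a tool call to move; the robot and the scene stay as the last step left them, time stands still between calls to the robot, and variables do not carry over. Pictures are saved under pics/ and viewed, at most 10 in all, crops included, and the job is handed in when it is done.

Besides the shell and the picture viewer there is one more tool, called after ">>>" as a command line: name --argument value ..., lists and objects as JSON in quotes. carry_out: Moves the arm, as the interface text tells. Its arguments: {"type":"object","properties":{"xyz":{"type":"array","items":{"type":"array","items":{"type":"number"}}},"turn":{"type":"array","items":{"type":"array","items":{"type":"number"}}},"grip":{"type":"array","items":{"type":"number"}},"grip_force":{"type":"number"}},"required":["xyz","turn","grip"]}

```bash
mkdir -p pics; cat > h.py <<'E'
import numpy as np, cv2
from rig import monitor, cams, job, r
def snap(n,f):
    im=cams.read_camera(n); cv2.imwrite('pics/'+f,im[:,:,::-1]); return im
def px2w(c,u,v,z):
    E=np.array(c['extrinsics']); d=E[:3,:3]@np.array([(u-c['cx'])/c['fx'],(v-c['cy'])/c['fy'],1]); o=E[:3,3]
    return o+d*(z-o[2])/d[2]
def w2px(c,p):
    E=np.array(c['extrinsics']); q=E[:3,:3].T@(np.array(p)-E[:3,3]); return c['fx']*q[0]/q[2]+c['cx'],c['fy']*q[1]/q[2]+c['cy']
E
python3 - <<'E'
from h import *
s=monitor.read_state(); print(s); print(r.grip_point_offset)
for n in ['top','scene']:
    snap(n,n+'0.png'); c=cams.get_calibration(n); print(n,c)
E
```

```text
{'time': 0.0, 'joint_pos': array([ 1.27400952e+00,  1.26390430e-01, -4.06045752e-02,  1.40538294e+00,
       -8.36149800e-06,  1.57078874e+00]), 'joint_vel': array([-0.00033303, -0.00110998, -0.00033762,  0.00039422, -0.00106644,
        0.00076728]), 'joint_torque': array([-5.93054165e-05, -4.35920370e+01,  3.52921307e+01,  1.74460426e-02,
        1.44234286e-04,  4.04828512e-06]), 'tool_pos': array([0.15342164, 0.50166609, 0.23052456]), 'eef_rot': array([-3.14001103e+00,  8.34949528e-06,  2.84481344e+00]), 'contact_force': array([-0.22098718, -0.19726562, -0.2373566 ]), 'torque': array([-0.04033408, -0.00281214, -0.00078349]), 'grip_force': 0.0, 'grip_width': 0.08582150847704739}
0.0187
top {'fx': 606.6130715267328, 'fy': 606.6130715267328, 'cx': 315.5745745820552, 'cy': 242.39701700479526, 'extrinsics': array([[ 0.01474904, -0.99143305,  0.12978048,  0.40772891],
       [-0.99982827, -0.0131668 ,  0.01304129, -0.02403297],
       [-0.01122077, -0.12995054, -0.99145698,  1.19242875],
       [ 0.        ,  0.        ,  0.        ,  1.        ]])}
scene {'fx': 575.1423176524029, 'fy': 575.1423176524029, 'cx': 318.51065652685134, 'cy': 236.84283167061966, 'extrinsics': array([[ 0.79739311, -0.33156778,  0.50420931,  0.07742154],
       [-0.60336108, -0.45319459,  0.65617838, -0.65158037],
       [ 0.01093732, -0.8274524 , -0.56142934,  0.62182742],
       [ 0.        ,  0.        ,  0.        ,  1.        ]])}
```

View pics/top0.png

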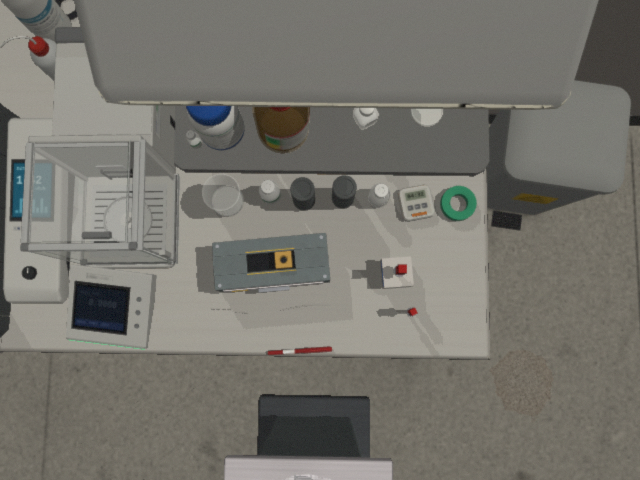

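View pics/scene0.png

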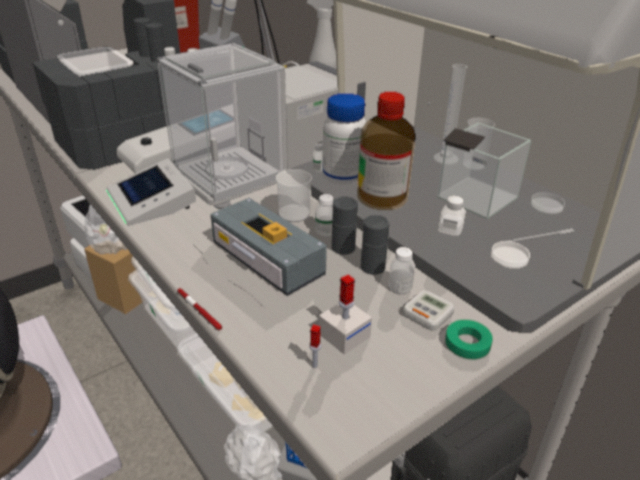

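Top view: two red-handled pins. One is in the white stand, handle at (402,269), scene (347,290). A smaller one stands free at (412,312), scene (315,335). By the description I choose the one in the white stand. The store is at (271,263), with its bush at (284,260). Next I'll make one enlarged crop to check the choice and measure.

```bash
python3 - <<'E'
from h import *
im=cv2.imread('pics/top0.png')
a=cv2.resize(im[225:305,205:340],None,fx=5.9,fy=5.9,interpolation=cv2.INTER_CUBIC)[:,:796]
b=cv2.resize(im[250:325,345:425],None,fx=4,fy=4,interpolation=cv2.INTER_CUBIC)
s=cv2.imread('pics/scene0.png')[265:370,290:380]
s=cv2.resize(s,None,fx=3,fy=3,interpolation=cv2.INTER_CUBIC)
print(a.shape,b.shape,s.shape)
out=np.zeros((472+128,800,3),np.uint8)
# separate files
cv2.imwrite('pics/ca.png',a)
w=np.zeros((320,800,3),np.uint8); w[:300,:320]=b; w[:315,340:610]=s; cv2.imwrite('pics/cb.png',w)
c=cams.get_calibration('top'); print(w2px(c,monitor.read_state()['tool_pos']))
E
```

```text
(472, 796, 3) (300, 320, 3) (315, 270, 3)
(np.float64(-23.63263810763499), np.float64(484.52364099563147))
```

View pics/ca.png

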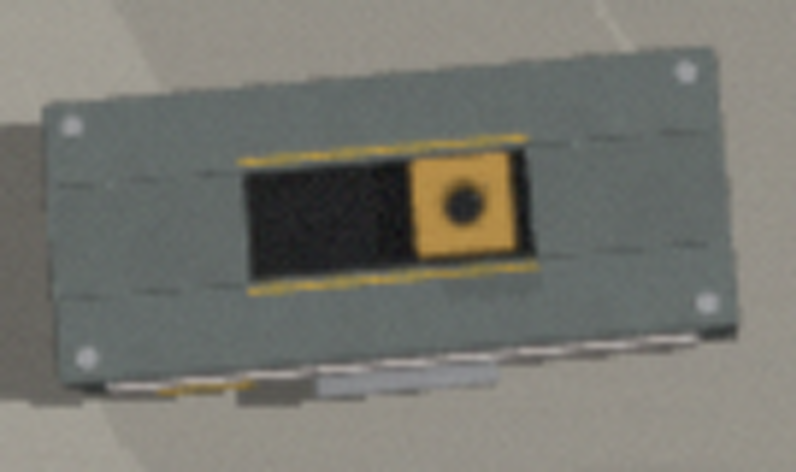

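View pics/cb.png

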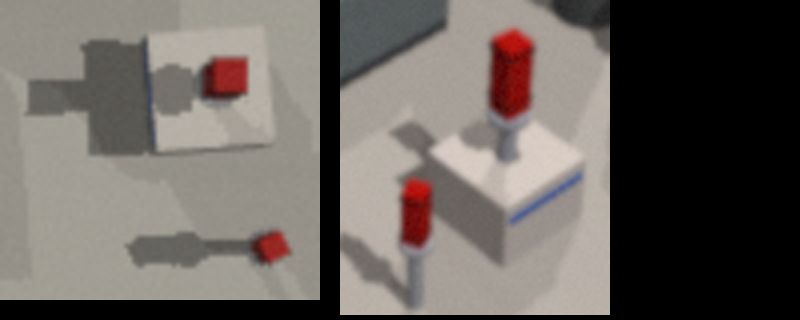

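The crops confirm it: the pin in the stand (crop (229,77)) is the larger one, and the free one at (270,247) is smaller. The lid corners are (45,103), (716,48), (735,325) and (60,383), and the bore is at (463,204).

```bash
python3 - <<'E'
from h import *
c=cams.get_calibration('top')
A=lambda p,z:px2w(c,(p[0]+.5)/5.896-.5+205,(p[1]+.5)/5.9-.5+225,z)
B=lambda p,z:px2w(c,(p[0]+.5)/4-.5+345,(p[1]+.5)/4-.5+250,z)
L=np.array([A(p,.064) for p in [(45,103),(716,48),(735,325),(60,383)]]); print(L, L.mean(0))
sc=[A(p,.064) for p in [(72,126),(686,72),(708,303),(88,357)]]; print('screws',np.mean(sc,0))
d=L[0]-L[1]+L[3]-L[2]; print('yaw of +y axis minus 90',np.degrees(np.arctan2(-d[0],d[1])),np.linalg.norm(L[0]-L[1]),np.linalg.norm(L[0]-L[3]))
print('bore',A((463,204),.076))
S=np.array([B(p,.04) for p in [(148,36),(265,27),(275,140),(152,152)]]); print(S,S.mean(0))
d=S[0]-S[1]+S[3]-S[2];print('stand yaw',np.degrees(np.arctan2(-d[0],d[1])))
print('handletop',B((230,76),.113))
w=cams.get_calibration('wrist');print(w)
E
```

```text
[[ 0.55353067  0.1851283   0.064     ]
 [ 0.57404352 -0.02856004  0.064     ]
 [ 0.48583518 -0.03565988  0.064     ]
 [ 0.46455815  0.17709534  0.064     ]] [0.51949188 0.07450093 0.064     ]
screws [0.51949935 0.07465445 0.064     ]
yaw of +y axis minus 90 5.5969026004194475 0.2146706455625744 0.08933441311499102
bore [0.52178302 0.05026669 0.076     ]
[[ 0.52904342 -0.13529697  0.04      ]
 [ 0.53411291 -0.19100391  0.04      ]
 [ 0.48032774 -0.19543074  0.04      ]
 [ 0.47382578 -0.13722394  0.04      ]] [ 0.50432746 -0.16473889  0.04      ]
stand yaw 5.8002543176364485
handletop [ 0.50394537 -0.16474098  0.113     ]
{'fx': 419.96626016547606, 'fy': 419.96626016547606, 'cx': 323.0732333050149, 'cy': 245.37188851673952, 'extrinsics': array([[ 2.92367083e-01,  9.21978272e-01,  2.53924310e-01,
         8.92599904e-02],
       [ 9.56306169e-01, -2.81864412e-01, -7.76592887e-02,
         5.22182220e-01],
       [-2.79505446e-05,  2.65534404e-01, -9.64101385e-01,
         3.72629305e-01],
       [ 0.00000000e+00,  0.00000000e+00,  0.00000000e+00,
         1.00000000e+00]])}
```

>>> carry_out --xyz '[[-14,-14,0],[-42,-42,0],[-70,-70,0],[-98,-98,0],[-126,-126,0],[-154,-154,0],[-182,-182,0],[-210,-210,0]]' --turn '[[0,0,-1],[0,0,-2],[0,0,-3],[0,0,-4],[0,0,-6],[0,0,-8],[0,0,-9],[0,0,-10]]' --grip '[0,0,0,0,0,0,0,0]'

```text
time: 0.77
tool_pos: [0.2931, 0.238, 0.2311]
eef_rot: [-3.142, 0.0, 3.021]
contact_force: [2.4, 0.4, 0.1]
grip_width: 0.0851
grip_force: 0.0
```

```bash
cat >> h.py <<'E'
from scipy.spatial.transform import Rotation as Rn
def togo(xyz,yaw):
    s=monitor.read_state(); R=Rn.from_euler('xyz',s['eef_rot']); T=Rn.from_euler('xyz',[np.pi,0,yaw])
    print('t',s['time'],'pos',s['tool_pos'].round(4),'rot',np.degrees(s['eef_rot']).round(2),'q',s['joint_pos'].round(2),'F',s['contact_force'].round(2),'w',s['grip_width'])
    print('shift mm',(1e3*R.inv().apply(np.array(xyz)-s['tool_pos'])).round(1),'turn',np.degrees((R.inv()*T).as_rotvec()).round(2))
E
python3 -c "
from h import *
togo([.504,-.165,.20],np.radians(185.7))"
```

```text
t 0.7667 pos [0.2931 0.238  0.2311] rot [-180.      0.    173.09] q [ 0.68 -0.15 -0.31  1.41 -0.    0.8 ] F [2.44 0.41 0.1 ] w 0.08514178612061929
shift mm [-257.9 -374.7   31.1] turn [-1.000e-02  0.000e+00 -1.261e+01]
```

>>> carry_out --xyz '[[-20,-29,2],[-42,-60,4],[-64,-92,8],[-86,-124,12],[-108,-156,16],[-130,-188,20],[-152,-220,22],[-174,-252,24]]' --turn '[[0,0,-1],[0,0,-3],[0,0,-5],[0,0,-7],[0,0,-9],[0,0,-11],[0,0,-12],[0,0,-12.6]]' --grip '[0,0,0,0,0,0,0,0]'

```text
time: 1.43
tool_pos: [0.435, -0.0336, 0.2069]
eef_rot: [3.141, -0.0, -3.044]
contact_force: [1.7, 0.6, 1.3]
grip_width: 0.0855
grip_force: 0.0
```

```bash
python3 -c "
from h import *
togo([.504,-.165,.20],np.radians(185.7))"
```

```text
t 1.4333 pos [ 0.435  -0.0336  0.2069] rot [ 1.7999e+02 -2.0000e-02 -1.7439e+02] q [-0.08 -0.04 -0.27  1.34  0.   -0.18] F [1.68 0.63 1.33] w 0.0855179126497869
shift mm [ -55.8 -137.5    6.8] turn [ 0.01 -0.02 -0.09]
```

>>> carry_out --xyz '[[-10,-25,2],[-24,-60,4],[-38,-95,6],[-50,-122,7],[-55,-136,7],[-56,-137,7],[-56,-137,7]]' --turn '[[0,0,0],[0,0,0],[0,0,0],[0,0,0],[0,0,0],[0,0,0],[0,0,0]]' --grip '[0,0,0,0,0,0,0]'

```text
time: 2.02
tool_pos: [0.5037, -0.1625, 0.1997]
eef_rot: [3.141, -0.001, -3.045]
contact_force: [0.2, -0.1, -0.2]
grip_width: 0.0854
grip_force: 0.0
```

```bash
python3 - <<'E'
from h import *
togo([.504,-.165,.20],np.radians(185.7))
c=cams.get_calibration('wrist');im=snap('wrist','w1.png')
for n,p in dict(pintop=[.504,-.165,.113],collar=[.504,-.165,.069],stand=[.504,-.165,.04]).items(): print(n,w2px(c,p))
E
```

```text
t 2.0167 pos [ 0.5037 -0.1625  0.1997] rot [ 1.7994e+02 -8.0000e-02 -1.7447e+02] q [-0.31  0.14 -0.1   1.34  0.   -0.41] F [ 0.16 -0.06 -0.17] w 0.08539150896972017
shift mm [-0.  -2.5 -0.3] turn [ 0.06 -0.08 -0.17]
pintop (np.float64(316.8786800899729), np.float64(252.44475742486793))
collar (np.float64(317.62974282176606), np.float64(233.95087278957627))
stand (np.float64(318.011904140393), np.float64(224.54067702352597))
```

View pics/w1.png

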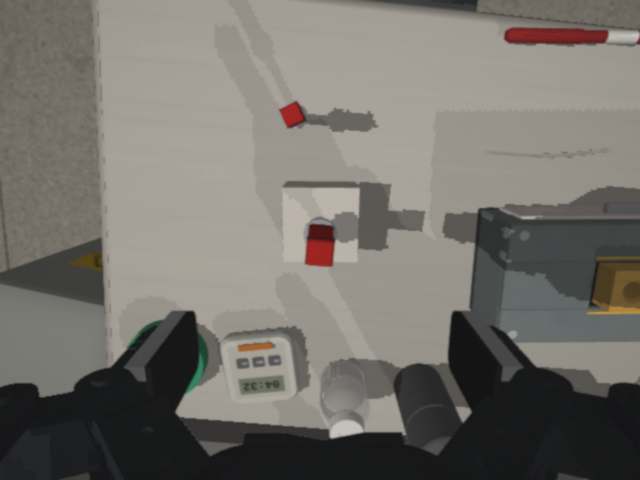

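The pin top shows at (320,251), about 2 mm from the prediction at its height, so the tool is already over it (pin ≈ (0.503, -0.163)). The handle edges line up with the image axes. Descending.

>>> carry_out --xyz '[[0,0,15],[0,0,35],[0,0,58],[0,0,80],[0,0,100],[0,0,115],[0,0,122],[0,0,122.5]]' --turn '[[0,0,0],[0,0,0],[0,0,0],[0,0,0],[0,0,0],[0,0,0],[0,0,0],[0,0,0]]' --grip '[0,0,0,0,0,0,0,0]'

```text
time: 2.73
tool_pos: [0.5026, -0.1608, 0.0767]
eef_rot: [3.14, -0.002, -3.042]
contact_force: [-0.1, 0.5, 0.7]
grip_width: 0.0854
grip_force: 0.0
```

>>> carry_out --xyz '[[0,0,0],[0,0,0],[0,0,0],[0,0,0],[0,0,0],[0,0,0]]' --turn '[[0,0,0],[0,0,0],[0,0,0],[0,0,0],[0,0,0],[0,0,0]]' --grip '[0.3,0.5,0.6,0.65,0.7,0.75]' --grip_force 30

```text
time: 3.23
tool_pos: [0.5042, -0.1626, 0.0782]
eef_rot: [-3.141, 0.001, -3.044]
contact_force: [-0.1, -1.0, 0.7]
grip_width: 0.0214
grip_force: 0.0
```

>>> carry_out --xyz '[[0,0,0],[0,0,0],[0,0,0],[0,0,0],[0,0,0],[0,0,0]]' --turn '[[0,0,0],[0,0,0],[0,0,0],[0,0,0],[0,0,0],[0,0,0]]' --grip '[0.85,0.95,1,1,1,1]' --grip_force 50

```text
time: 3.73
tool_pos: [0.5042, -0.1629, 0.0782]
eef_rot: [-3.14, 0.001, -3.044]
contact_force: [-0.9, -3.3, 3.5]
grip_width: 0.0153
grip_force: 49.8
```

```bash
python3 - <<'E'
from h import *
togo([.504,-.163,.20],np.radians(185.6))
E
```

```text
t 3.7333 pos [ 0.5042 -0.1629  0.0782] rot [-1.7994e+02  3.0000e-02 -1.7442e+02] q [-0.31  0.18 -0.32  1.07 -0.   -0.41] F [-0.91 -3.34  3.47] w 0.015254849912140864
shift mm [   0.2   -0.2 -121.8] turn [-0.06  0.03 -0.02]
```

>>> carry_out --xyz '[[0,0,-4],[0,0,-12],[0,0,-25],[0,0,-42],[0,0,-62],[0,0,-82],[0,0,-96],[0,0,-100]]' --turn '[[0,0,0],[0,0,0],[0,0,0],[0,0,0],[0,0,0],[0,0,0],[0,0,0],[0,0,0]]' --grip '[1,1,1,1,1,1,1,1]'

```text
time: 4.4
tool_pos: [0.5046, -0.1619, 0.1798]
eef_rot: [3.141, 0.002, -3.044]
contact_force: [0.2, 0.6, -0.5]
grip_width: 0.0154
grip_force: 49.4
```

```bash
python3 - <<'E'
from h import *
togo([.518,-.01,.18],np.radians(185.6))
E
```

```text
t 4.4 pos [ 0.5046 -0.1619  0.1798] rot [ 1.7996e+02  1.4000e-01 -1.7438e+02] q [-0.31  0.14 -0.14  1.29  0.   -0.41] F [ 0.16  0.59 -0.48] w 0.015401161767366452
shift mm [-28.2 149.9  -0. ] turn [0.04 0.14 0.02]
```

>>> carry_out --xyz '[[-3,15,0],[-9,45,0],[-14,75,0],[-20,105,0],[-25,132,0],[-28,147,0],[-28,150,0],[-28,150,0]]' --turn '[[0,0,0],[0,0,0],[0,0,0],[0,0,0],[0,0,0],[0,0,0],[0,0,0],[0,0,0]]' --grip '[1,1,1,1,1,1,1,1]'

```text
time: 5.07
tool_pos: [0.5166, -0.0092, 0.1768]
eef_rot: [3.141, -0.002, -3.042]
contact_force: [1.8, -0.4, -0.9]
grip_width: 0.0156
grip_force: 49.4
```

```bash
python3 - <<'E'
from h import *
togo([.522,.052,.165],np.radians(185.6))
c=cams.get_calibration('wrist');im=snap('wrist','w2.png')
t=monitor.read_state()['tool_pos']
print('bush pred',w2px(c,[.522,.052,.076]),'tip pred',w2px(c,t-[0,0,.068]))
E
```

```text
t 5.0667 pos [ 0.5166 -0.0092  0.1768] rot [ 1.7995e+02 -1.1000e-01 -1.7427e+02] q [-0.02  0.12 -0.17  1.29  0.   -0.12] F [ 1.79 -0.4  -0.89] w 0.015570874944713023
shift mm [-11.5  60.4  11.8] turn [ 0.05 -0.11  0.13]
bush pred (np.float64(420.7118368898135), np.float64(264.0311296772525)) tip pred (np.float64(319.5334649407384), np.float64(262.56796071539907))
```

View pics/w2.png

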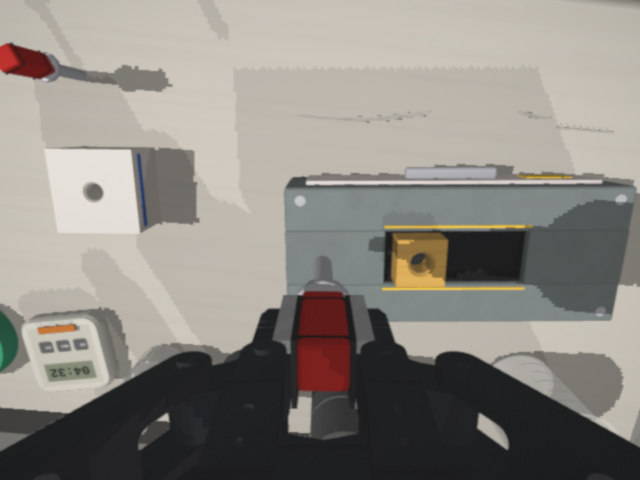

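Bore at about (419,261), pin tip at about (322,259), both close to prediction. An enlarged crop gives the exact offset.

```bash
python3 - <<'E'
from h import *
im=cv2.imread('pics/w2.png')[220:310,300:460]
cv2.imwrite('pics/w2c.png',cv2.resize(im,None,fx=5,fy=5,interpolation=cv2.INTER_CUBIC))
E
```

```text
(no output)
```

View pics/w2c.png

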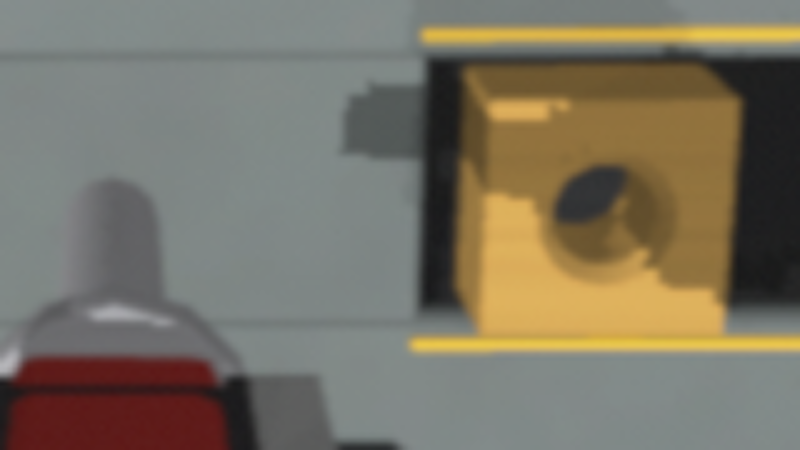

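>>> carry_out --xyz '[[-2,8,0],[-5,25,0],[-8,42,0],[-10,54,0],[-11.5,59,3],[-11.5,59.5,5],[-11.5,59.5,5],[-11.5,59.5,5]]' --turn '[[0,0,0],[0,0,0],[0,0,0],[0,0,0],[0,0,0],[0,0,0],[0,0,0],[0,0,0]]' --grip '[1,1,1,1,1,1,1,1]'

```text
time: 5.78
tool_pos: [0.5226, 0.0493, 0.1725]
eef_rot: [-3.141, -0.001, -3.045]
contact_force: [0.5, -0.3, -1.4]
grip_width: 0.0156
grip_force: 49.4
```

```bash
python3 - <<'E'
from h import *
togo([.5218,.0515,.165],np.radians(185.6))
c=cams.get_calibration('wrist');im=snap('wrist','w3.png')
s=monitor.read_state();t=s['tool_pos'];print(t,s['contact_force'])
print('bush pred',w2px(c,[.5218,.0515,.076]),'tip pred',w2px(c,t-[0,0,.068]))
im=cv2.imread('pics/w3.png')[220:310,240:400]
cv2.imwrite('pics/w3c.png',cv2.resize(im,None,fx=5,fy=5,interpolation=cv2.INTER_CUBIC))
E
```

```text
t 5.7833 pos [0.5226 0.0493 0.1725] rot [-1.7998e+02 -4.0000e-02 -1.7444e+02] q [ 0.09  0.13 -0.16  1.28 -0.   -0.  ] F [ 0.54 -0.35 -1.41] w 0.015635515459363505
shift mm [0.6 2.2 7.5] turn [-0.02 -0.04 -0.04]
[0.52274732 0.04931701 0.17265156] [ 0.00226191 -0.71821461 -1.14175871]
bush pred (np.float64(325.29090347541614), np.float64(246.54734292411692)) tip pred (np.float64(321.3279794923692), np.float64(262.5468594679617))
```

View pics/w3c.png

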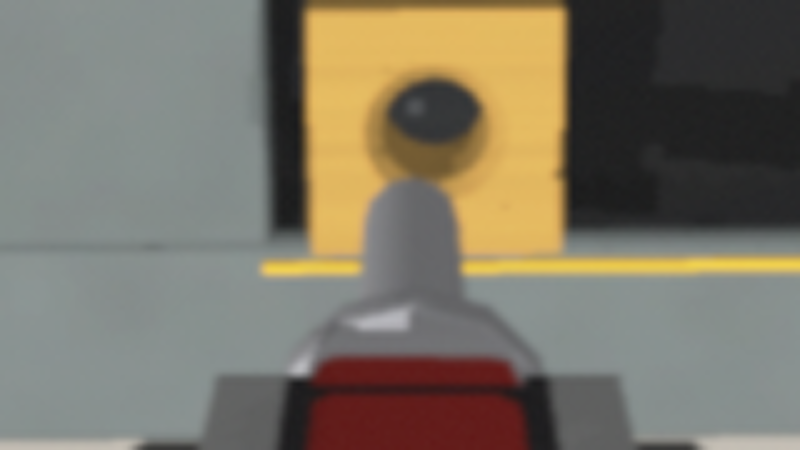

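The bore's centre is at (327,246) and the tip axis at column 322, so the tip needs about +2.6 mm in tool y and +0.7 mm in x. I'll correct that and descend.

>>> carry_out --xyz '[[0.3,1.3,2],[0.7,2.6,8],[0.7,2.6,15],[0.7,2.6,21],[0.7,2.6,24],[0.7,2.6,27],[0.7,2.6,30],[0.7,2.6,32]]' --turn '[[0,0,0],[0,0,0],[0,0,0],[0,0,0],[0,0,0],[0,0,0],[0,0,0],[0,0,0]]' --grip '[1,1,1,1,1,1,1,1]'

```text
time: 6.5
tool_pos: [0.5219, 0.0524, 0.1404]
eef_rot: [-3.142, -0.0, -3.044]
contact_force: [0.1, -0.3, -1.2]
grip_width: 0.015
grip_force: 49.4
```

```bash
python3 - <<'E'
from h import *
togo([.522,.0515,.133],np.radians(185.6)); print(monitor.read_state()['torque'])
E
```

```text
t 6.5 pos [0.5219 0.0524 0.1404] rot [-1.8000e+02 -1.0000e-02 -1.7441e+02] q [ 0.1   0.14 -0.22  1.21 -0.    0.  ] F [ 0.06 -0.29 -1.18] w 0.01500918964157525
shift mm [-0.  -0.9  7.4] turn [-0.   -0.01 -0.01]
[0.01574897 0.00852061 0.02840761]
```

>>> carry_out --xyz '[[0,0,2],[0,0,4],[0,0,7],[0,0,10],[0,0,13],[0,0,17],[0,0,21],[0,0,24]]' --turn '[[0,0,0],[0,0,0],[0,0,0],[0,0,0],[0,0,0],[0,0,0],[0,0,0],[0,0,0]]' --grip '[1,1,1,1,1,1,1,1]'

```text
time: 7.17
tool_pos: [0.5218, 0.0524, 0.1162]
eef_rot: [-3.142, -0.0, -3.044]
contact_force: [-0.6, -0.5, -1.3]
grip_width: 0.0155
grip_force: 49.4
```

>>> carry_out --xyz '[[0,0,1.5],[0,0,3],[0,0,4.5],[0,0,6],[0,0,7],[0,0,7.5],[0,0,8],[0,0,8]]' --turn '[[0,0,0],[0,0,0],[0,0,0],[0,0,0],[0,0,0],[0,0,0],[0,0,0],[0,0,0]]' --grip '[1,1,1,1,1,1,1,1]'

```text
time: 7.83
tool_pos: [0.5219, 0.0524, 0.1088]
eef_rot: [3.142, 0.0, -3.044]
contact_force: [-0.2, 0.8, -0.6]
grip_width: 0.015
grip_force: 49.4
```

>>> carry_out --xyz '[[0,0,0.5],[0,0,1],[0,0,1.5],[0,0,2],[0,0,2],[0,0,2]]' --turn '[[0,0,0],[0,0,0],[0,0,0],[0,0,0],[0,0,0],[0,0,0]]' --grip '[1,1,1,1,1,1]'

```text
time: 8.33
tool_pos: [0.5221, 0.0524, 0.107]
eef_rot: [-3.142, 0.0, -3.044]
contact_force: [-0.8, -0.1, 1.8]
grip_width: 0.0154
grip_force: 49.5
```

Contact felt: Fz rose by about 2.8 N, so the bar has sunk about 1.6 mm. Sliding along the slot (tool +y), first up to where the hole could begin.

>>> carry_out --xyz '[[0,1.5,0],[0,3,0],[0,4.5,0],[0,6,0],[0,7.5,0],[0,9,0],[0,10,0],[0,10,0]]' --turn '[[0,0,0],[0,0,0],[0,0,0],[0,0,0],[0,0,0],[0,0,0],[0,0,0],[0,0,0]]' --grip '[1,1,1,1,1,1,1,1]'

```text
time: 9.0
tool_pos: [0.5209, 0.0627, 0.1068]
eef_rot: [3.141, -0.0, -3.044]
contact_force: [-0.2, -1.6, 1.4]
grip_width: 0.0152
grip_force: 49.8
```

```bash
python3 - <<'E'
from h import *
togo([.5195-.024*.0976,.0757+.024,.107],np.radians(185.6)); print(monitor.read_state()['torque'])
E
```

```text
t 9.0 pos [0.5209 0.0627 0.1068] rot [ 179.99   -0.   -174.39] q [ 0.12  0.15 -0.28  1.14  0.    0.02] F [-0.17 -1.59  1.43] w 0.015230308186405982
shift mm [ 0.1 37.2 -0.2] turn [ 0.01 -0.    0.01]
[-0.38284073 -0.06950466 -0.01843141]
```

>>> carry_out --xyz '[[0,1,0],[0,2,0],[0,2.5,0],[0,2.5,0]]' --turn '[[0,0,0],[0,0,0],[0,0,0],[0,0,0]]' --grip '[1,1,1,1]'

```text
time: 9.33
tool_pos: [0.5207, 0.065, 0.1068]
eef_rot: [3.141, -0.0, -3.044]
contact_force: [-0.7, -2.7, 1.4]
grip_width: 0.0153
grip_force: 49.7
```

>>> carry_out --xyz '[[0,1,0],[0,2,0],[0,2.5,0],[0,2.5,0]]' --turn '[[0,0,0],[0,0,0],[0,0,0],[0,0,0]]' --grip '[1,1,1,1]'

```text
time: 9.67
tool_pos: [0.5202, 0.0678, 0.1064]
eef_rot: [3.141, -0.001, -3.044]
contact_force: [-0.6, 0.7, -0.2]
grip_width: 0.0155
grip_force: 49.3
```

Fz fell from 1.4 N to -0.2 N, which may be the hole. I'll test by going gently down 2 mm.

>>> carry_out --xyz '[[0,0,0],[0,0,0.7],[0,0,1.4],[0,0,2],[0,0,2]]' --turn '[[0,0,0],[0,0,0],[0,0,0],[0,0,0],[0,0,0]]' --grip '[1,1,1,1,1]'

```text
time: 10.08
tool_pos: [0.5204, 0.0676, 0.1048]
eef_rot: [3.141, 0.0, -3.044]
contact_force: [-0.2, 0.7, 0.9]
grip_width: 0.0154
grip_force: 49.6
```

```bash
python3 - <<'E'
from h import *
togo([.5195,.0757,.107],np.radians(185.6)); print(monitor.read_state()['torque'])
E
```

```text
t 10.0833 pos [0.5204 0.0676 0.1048] rot [ 179.97    0.   -174.4 ] q [ 0.13  0.16 -0.28  1.13  0.    0.03] F [-0.2   0.71  0.9 ] w 0.015372926982880281
shift mm [ 0.1  8.2 -2.2] turn [0.03 0.   0.  ]
[ 0.26817124  0.11140577 -0.03648945]
```

>>> carry_out --xyz '[[0,0.5,0],[0,1,0],[0,1.5,0],[0,1.5,0]]' --turn '[[0,0,0],[0,0,0],[0,0,0],[0,0,0]]' --grip '[1,1,1,1]'

```text
time: 10.42
tool_pos: [0.5202, 0.0687, 0.1047]
eef_rot: [-3.141, -0.0, -3.044]
contact_force: [-0.2, -0.7, -1.0]
grip_width: 0.0155
grip_force: 49.3
```

Fz is back to free-hang level, so the pin has dropped into the hole. Pushing down in small steps.

>>> carry_out --xyz '[[0,0.4,0.7],[0,0.4,1.5],[0,0.4,2.5],[0,0.4,3.5],[0,0.4,4],[0,0.4,4]]' --turn '[[0,0,0],[0,0,0],[0,0,0],[0,0,0],[0,0,0],[0,0,0]]' --grip '[1,1,1,1,1,1]'

```text
time: 10.92
tool_pos: [0.5202, 0.0692, 0.1006]
eef_rot: [-3.141, -0.0, -3.044]
contact_force: [0.4, -0.6, -2.1]
grip_width: 0.0156
grip_force: 49.3
```

```bash
python3 - <<'E'
from h import *
togo([.5195,.0757,.107],np.radians(185.6)); print(monitor.read_state()['torque'])
E
```

```text
t 10.9167 pos [0.5202 0.0692 0.1006] rot [-1.7999e+02 -2.0000e-02 -1.7441e+02] q [ 0.13  0.16 -0.29  1.12 -0.    0.03] F [ 0.37 -0.55 -2.11] w 0.015595135330599282
shift mm [ 0.   6.5 -6.5] turn [-0.01 -0.02 -0.01]
[-0.14692918  0.05386201  0.04393329]
```

Descending freely. 10.5 mm should remain to home; I'll go most of it, then finish gently.

>>> carry_out --xyz '[[0,0,1],[0,0,2.2],[0,0,3.5],[0,0,5],[0,0,6.5],[0,0,7.5],[0,0,8],[0,0,8]]' --turn '[[0,0,0],[0,0,0],[0,0,0],[0,0,0],[0,0,0],[0,0,0],[0,0,0],[0,0,0]]' --grip '[1,1,1,1,1,1,1,1]'

```text
time: 11.58
tool_pos: [0.5202, 0.0693, 0.0926]
eef_rot: [3.142, -0.0, -3.044]
contact_force: [0.3, -0.1, -0.5]
grip_width: 0.0152
grip_force: 49.3
```

>>> carry_out --xyz '[[0,0,0.5],[0,0,1],[0,0,1.4],[0,0,1.7],[0,0,1.7]]' --turn '[[0,0,0],[0,0,0],[0,0,0],[0,0,0],[0,0,0]]' --grip '[1,1,1,1,1]'

```text
time: 12.0
tool_pos: [0.5203, 0.0693, 0.0911]
eef_rot: [-3.142, 0.0, -3.044]
contact_force: [-0.1, -1.1, -0.4]
grip_width: 0.0153
grip_force: 49.3
```

>>> carry_out --xyz '[[0,0,0.3],[0,0,0.6],[0,0,0.9],[0,0,0.9]]' --turn '[[0,0,0],[0,0,0],[0,0,0],[0,0,0]]' --grip '[1,1,1,1]'

```text
time: 12.33
tool_pos: [0.5203, 0.0693, 0.0903]
eef_rot: [3.142, 0.0, -3.044]
contact_force: [-0.7, -0.8, -0.0]
grip_width: 0.0154
grip_force: 49.6
```

>>> carry_out --xyz '[[0,0,0.3],[0,0,0.6],[0,0,0.6]]' --turn '[[0,0,0],[0,0,0],[0,0,0]]' --grip '[1,1,1]'

```text
time: 12.58
tool_pos: [0.5204, 0.0693, 0.0902]
eef_rot: [3.141, 0.001, -3.044]
contact_force: [-1.6, -0.4, 4.9]
grip_width: 0.0154
grip_force: 50.3
```

```bash
python3 - <<'E'
from h import *
togo([.5195,.0757,.107],np.radians(185.6)); print(monitor.read_state()['torque'])
E
```

```text
t 12.5833 pos [0.5204 0.0693 0.0902] rot [ 1.7999e+02  4.0000e-02 -1.7440e+02] q [ 0.13  0.16 -0.31  1.1   0.    0.03] F [-1.65 -0.4   4.88] w 0.015412001276155569
shift mm [  0.2   6.4 -16.8] turn [ 0.01  0.04 -0.  ]
[-0.11965276  0.51343494 -0.00637045]
```

Firm contact (about 5 N) at exactly the expected home height, so the collar is on the bush. Releasing.

>>> carry_out --xyz '[[0,0,0],[0,0,0],[0,0,0],[0,0,0],[0,0,0],[0,0,0],[0,0,0]]' --turn '[[0,0,0],[0,0,0],[0,0,0],[0,0,0],[0,0,0],[0,0,0],[0,0,0]]' --grip '[0.8,0.7,0.6,0.5,0.45,0.45,0.45]' --grip_force 20

```text
time: 13.17
tool_pos: [0.5203, 0.0693, 0.0895]
eef_rot: [3.142, -0.0, -3.044]
contact_force: [-0.7, 0.3, -0.8]
grip_width: 0.0474
grip_force: 0.0
```

>>> carry_out --xyz '[[0,0,-5],[0,0,-15],[0,0,-30],[0,0,-50],[0,0,-70],[0,0,-90],[0,0,-100],[0,0,-100]]' --turn '[[0,0,0],[0,0,0],[0,0,0],[0,0,0],[0,0,0],[0,0,0],[0,0,0],[0,0,0]]' --grip '[0.4,0.35,0.3,0.3,0.3,0.3,0.3,0.3]'

```text
time: 13.83
tool_pos: [0.5217, 0.0694, 0.1928]
eef_rot: [3.141, 0.005, -3.044]
contact_force: [0.7, 0.5, -0.9]
grip_width: 0.0598
grip_force: 0.0
```

```bash
python3 - <<'E'
from h import *
s=monitor.read_state(); print(s['tool_pos'],s['contact_force'],s['grip_width'])
c=cams.get_calibration('wrist');b=[.5203,.0693]
for n,z in dict(collar=.076,top=.125).items(): print(n,w2px(c,b+[z]))
a=snap('wrist','w4.png')[140:380,200:440]; t=snap('scene','s4.png')[170:290,200:340]
o=np.zeros((480,780,3),np.uint8); o[:480,:280+120]=cv2.resize(a,(400,400)).repeat(1,0)[:480] if 0 else 0
o[:400,:400]=cv2.resize(a,(400,400),interpolation=cv2.INTER_CUBIC); o[:320,405:778]=cv2.resize(t,(373,320),interpolation=cv2.INTER_CUBIC)
cv2.imwrite('pics/f.png',o[:,:,::-1])
E
```

```text
[0.52174063 0.06944039 0.19282855] [ 0.70256898  0.48941122 -0.87142669] 0.0597708913244973
collar (np.float64(321.48173955211763), np.float64(235.7582948963922))
top (np.float64(321.32182599529176), np.float64(259.08724424085403))
```

View pics/f.png

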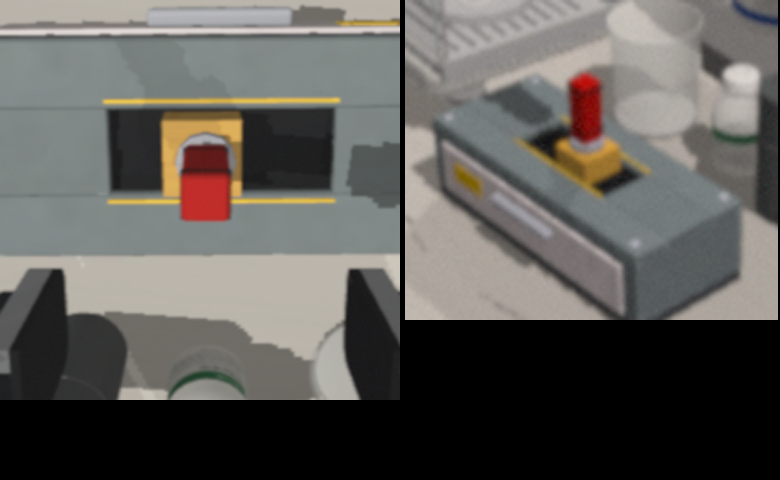

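The pin stands upright with its collar flush on the bush (crop (205,150), and (587,145) in the scene view). The robot is clear of everything, so I'm handing in.

```bash
python3 -c "
from rig import job
print(job.job_done())"
```

```text
the job is handed in; nothing more can be done
None
```

The larger lock pin is fully home in the source store, with its collar on the bush; I released it and handed the job in at about 14 s of the 48 s allowed, with the robot clear of everything (the verdict was not shown).

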